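# Seat the temperature logger in the dry-block heater and switch it on

## Robot

A 6-joint arm with a two-finger parallel gripper is mounted at the origin on a cart in front of the work surface, level with it; the furniture and walls round the work are solid. World frame = base frame: x ahead of the robot, y to its left, z up, the work surface at z = 0. Lengths are in m, angles in rad, forces in N, time in s.
With the tool pointing down it reaches from about 0.225 to 0.875 m from the base axis. Payload 3.4 kg.
Tool frame: the origin (TCP) lies midway between the tips of the shut fingers; the grasp point (between the pads) lies 19 mm behind it (manip.grasp_offset is the distance from the TCP to the grasp point, in m); x points along the fingers, y is the direction in which the jaws open and shut, and the axes are right-handed (so a half turn about x gives the same grasp; the last joint's range is limited). The gripper opens to 85 mm and grips with 20 to 120 N. Pads are 22 mm wide; open, the fingers measure 114 mm over their backs; the gripper's body (76 mm by 85 mm) begins 54 mm behind the grasp point. The pads swing forward as they close: fully open they stand 13 mm farther back than shut.
Start: joints at [0.982, 0.276, 1.505, -0, 1.361, -0.121], TCP at [0.259, 0.513, 0.231] pointing down, gripper open.
Joint ranges: [-2.89, 2.89], [-0.75, 2.08], [0.22, 2.7], [-1.18, 4.32], [0.11, 2.71], [-2.7, 2.7]. Speed limits (rad/s): [2.57, 2.57, 3.14, 3.14, 3.14, 3.14].

## Interface

Orientations are given as a unit quaternion [w, x, y, z].
In Python, from rig import manip gives the robot as it stands.
- The arm moves only by the shell command python3 -m creep 'ROWS' [OPENING] [FORCE]. ROWS is a JSON object of lists of equal length, an entry for each row: "delta_pos": the shift along the tool's x, y, z in cm, a list of three; "dr": the turn, a rotation vector about the tool's x, y, z in rad, a list of three. In form: {"delta_pos": [[dx, dy, dz], ...], "dr": [[rx, ry, rz], ...]}. A call has 1 to 10 rows; each row is the pose to reach, as a shift and turn from the pose commanded when the call began, along the tool's axes at that moment; what a row does not reach only later rows make up. A row lasts 1/10 s, in which the tool goes at most 50 mm and 8.59 degrees, less where a joint would pass 70% of its speed; a pose out of reach is approached as far as the arm can. A call with a gripper value outside its range is refused whole. OPENING is the opening, from -1 (shut) to 1 (fully open), set as the call begins (- or left out, the last holds). The fingers move at their own pace and stop on an object; FORCE is the grip in N (left out, the last holds). Time passes only in rows, so rows that repeat a pose let the fingers close. It gives the time, the measured TCP pose, the force and the opening at its end, in the units of the state.
- manip.get_state(): the state, without advancing time (a new reading comes with each control period).
- manip.get_image(name): name is "side" or "top"; returns a dict with "pixels" (384x512x3 uint8, blue, green, red), "depth" (384x512 float32, m along the optical axis (not along the pixel's ray), 0 where there is no reading), "intrinsics" (3x3 intrinsics, pixels), "rvec" (rotation vector, rad) and "tvec" (3), from world to camera coordinates, as OpenCV has them. Camera axes: x right, y down, z forward; pixel columns grow to the right and rows downward; lengths in m; the calibration is good to about 2 mm. A picture is of the moment at which its call begins.
- manip.sign_off(): hands the job in, once; it reports no verdict.
The state is a dict: "clock": time; "qpos": joint angles; "qd": joint speeds; "effort": joint torques, N m; "position": TCP position; "ee_rot": TCP orientation; "contact_force": force on the tool from outside, world axes, zero at the start; "moment": the same for the moment, N m; "width": finger opening in m.
Only numpy, scipy, OpenCV 4.12 (cv2) and the standard library are available. Lean on these libraries where they do the work, as an engineer would, in place of code of your own. Each camera call takes 0.05 s, during which the arm holds its last target. There are 200 camera calls.

## Task

Take the cordless temperature logger with the orange band from its parking stand, find the small thermometer well (red ring) in the heater's aluminium block with the tip of its stem and press it in upright until it is fully home on the well's bottom. Feel for the hole gently, because the sensor in the tip is delicate: never push the logger against the heater with more than about 25 N. Only when the logger is home and let go, switch the heater on with its green rocker; leave the blue-banded spare in the stand.

Things in the scene. Friction and masses are not known exactly. Their poses are not given: they have to be found in the camera images.
- heater: White dry-block heater, fixed on the bench, 210 x 170 x 80 mm (its own x, y, z); origin at the centre of its underside, z up. Its sloped operating panel faces its own -x, towards the robot; its flat top deck is 80 mm above the bench. An aluminium block stands in an open pocket in the deck.
- pocket_center (a point): Centre of the heater's pocket (84 x 106 mm), 88 mm above the bench, level with the block's flat top (72 x 94 mm). The block lies parallel to the heater but with play: every start shifts it by up to 6 mm either way along the heater's x and up to 6 mm along its y. This shift is not reported. Pushes under 25 N do not move the block.
- well_nominal (a point): Level with the block's top, 88 mm above the bench: where the centre of the thermometer well's mouth would be with the block in the middle of its pocket. The real mouth lies up to 6 mm off along the heater's x and up to 6 mm along its y. The well is a round vertical hole, 9 mm wide, sharp-edged, inside an engraved red ring 16 mm across; the face round it is flat for 15 mm.
- well_bottom_nominal (a point): 42 mm below well_nominal, at the height of the flat bottom of the blind well, 46 mm above the bench. A spring ball in the well's wall, met when the tip is 13 to 18 mm below the mouth, grips the stem: passing it takes roughly 3 to 12 N of push, after that the stem drags by a few newtons all the way down and does not sink by its own weight.
- tube_wells (a point): Middle of the two rows of tube wells (11.5 mm wide, open, or plugged by coloured tubes whose lids stand 4 mm above the block), at the height of the block's top, with the block in the middle. They lie behind the thermometer well (towards the heater's +x), none nearer to it than 27 mm, centre to centre. Not to be used.
- logger_head (a point): Orange-banded logger, free, 60 to 130 g: centre of its upright light-grey square head, 24 x 24 mm, from 24 mm below this point to 20 mm above it; grip here from above across two opposite flats. Its x and y are square to the flats, z points up. It starts with its stem in a hole (11 mm wide, 38 mm deep) of the stand, the spare 72 mm beside it; which hole varies; lifts straight out.
- logger_tip (a point): Centre of the flat tip face of the orange-banded logger's steel stem (straight, 8 mm in diameter, 46 mm long below the head; the tip's edge is bevelled by 0.8 mm), 72 mm straight below logger_head. Fully home it stands on the bottom of the well, 42 mm below the block's top; the head's underside is then 4 mm above the block.
- spare_head (a point): Centre of the head of the spare logger (same shape, blue band) in the other hole of the stand; leave it there.
- stand: Dark plastic parking stand, fixed on the bench, 44 x 146 x 42 mm (its own x, y, z), origin at the centre of its underside; its two holes lie on its own y axis at -36 and +36 mm; the tips of the parked stems are 4 mm above the bench.
- heater_switch (a joint): Green rocker (40 x 17 mm, its top a shallow V) in a black frame on the heater's flat front deck, at the right as seen from the robot, rocking about the heater's y axis: 0 rad = off (the end nearer the robot stands up), 0.34 rad = fully on (that end has gone down about 5 mm). Stays where it is left; takes about 2 N at its end.
- switch_on_end (a point): Middle of the top face of the rocker's end nearer the robot, to be pressed straight down to switch on: about 94 mm above the bench when off, 89 mm when on; the frame round it is 82.5 mm high.

How it is judged:
On the way, in this order (a step that is already met when the one before it is completed fails the run):
1. the orange-banded logger is fully home in the thermometer well, upright, while the heater is still off (height (world z) of logger_tip below 0.049 m and horizontal distance between logger_tip and well_nominal below 0.0105 m and angle between logger_tip's own z axis and vertical below 0.06 rad and value of joint heater_switch below 0.1 rad), for 0.2 s.
2. the heater is switched on while the logger is home and let go (value of joint heater_switch above 0.26 rad and height (world z) of logger_tip below 0.049 m and contact force between logger and the fingers below 0.1 N), for 0.2 s.
At the end, for the whole second after the job is handed in: The orange-banded logger stands at rest in the thermometer well with its tip no more than 3 mm above the well's bottom (within 10.5 mm of well_nominal seen from above, less than 0.06 rad off vertical), and the heater's rocker is on (joint above 0.26 rad) (height (world z) of logger_tip below 0.049 m and horizontal distance between logger_tip and well_nominal below 0.0105 m and angle between logger_tip's own z axis and vertical below 0.06 rad and linear speed of logger below 0.02 m/s and value of joint heater_switch above 0.26 rad); the robot touches nothing.
It fails at once if the logger bears on the heater and its block with more than 40 N, all its contacts added up (contact force between logger and heater above 40 N).
It fails at once if the heater is switched on before the logger is home (value of joint heater_switch above 0.2 rad and height (world z) of logger_tip above 0.052 m).
It fails at once if the spare logger is moved more than 15 mm from its place (distance of spare_head from where it was at the start of the episode above 0.015 m).
It also fails if it takes over 72 s, if anything falls off the work surface, if the arm or the gripper's body presses on something with over 40 N, if the wrist force passes 120 N, or if a joint passes its speed limit or range.

## Working session

There is one attempt and no reset: what is moved stays moved. The work goes in short steps, Python scripts to look and compute and a shell command to move; the robot and the scene stay as the last step left them, time stands still between calls to the robot, and variables do not carry over. Pictures are saved under pics/ and viewed, about 8 in all and at most 12, crops included, and the job is handed in when it is done.

```bash
mkdir -p pics; ls; cat > h.py <<'E'
import numpy as np, cv2
from rig import manip
def img(n):
    im=manip.get_image(n); R=cv2.Rodrigues(np.array(im['rvec'],float))[0]
    return im['pixels'].copy(),im['depth'],np.array(im['intrinsics'],float),R,np.array(im['tvec'],float).ravel()
def ray(u,v,K,R,t,z):
    d=R.T@np.linalg.inv(K)@np.array([u,v,1.]); c=-R.T@t
    return c+d*(z-c[2])/d[2]
def dep(u,v,D,K,R,t):
    return R.T@(np.linalg.inv(K)@np.array([u,v,1.])*D[int(v),int(u)]-t)
E
python3 - <<'E'
from h import *
print(manip.get_state(), manip.grasp_offset)
for n in('side','top'):
    p,D,K,R,t=img(n); cv2.imwrite(f'pics/{n}0.png',p); np.savez(f'{n}0.npz',p=p,D=D,K=K,R=R,t=t); print(n,-R.T@t,R[2],K[0,0])
E
```

```text
pics
{'clock': 0.0, 'qpos': array([ 9.82006358e-01,  2.76558642e-01,  1.50617469e+00, -2.95872858e-05,
        1.36067104e+00, -1.20991329e-01]), 'qd': array([-4.52377620e-06,  6.00632740e-04, -1.29523645e-04, -5.76668276e-04,
        5.18123235e-04, -4.62937971e-04]), 'effort': array([-1.34525420e-03, -4.16773868e+01, -2.45803320e+01, -5.58516222e-04,
        1.11068023e-02, -1.36103171e-06]), 'position': array([0.25898595, 0.51276306, 0.23044387]), 'ee_rot': array([ 0.68763953,  0.16328147,  0.6880655 , -0.16448983]), 'contact_force': array([0.35125086, 0.91725763, 0.0093941 ]), 'moment': array([-0.03650539,  0.03763689,  0.01178764]), 'width': 0.08533437817686916} 0.0187
side [0.29339545 1.03082104 0.52222241] [ 0.23467099 -0.87207785 -0.42942956] 433.4860103553272
top [0.4453886  0.08932693 0.92184542] [ 0.11782778 -0.0052548  -0.99302014] 426.9841473704357
```

View pics/side0.png

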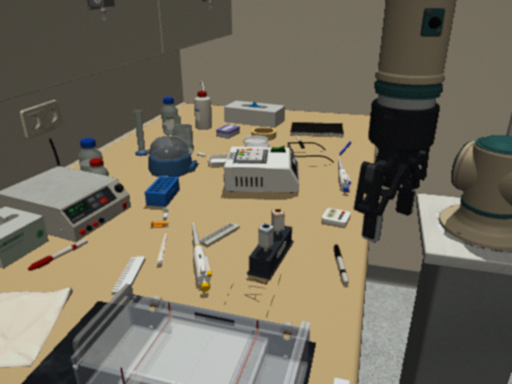

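View pics/top0.png

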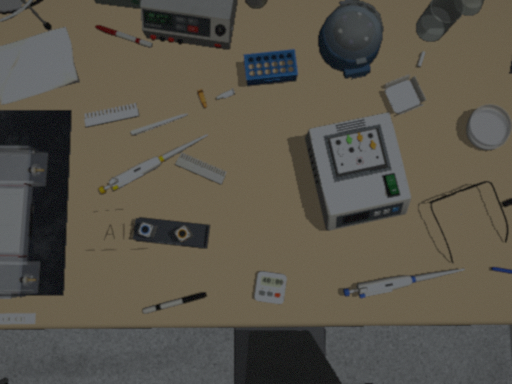

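The side view shows the stand at (272,250) and the heater at (262,170). In the top view the stand is at (172,232), with the blue-banded spare at (147,230) and the orange logger at (182,233). The heater is at (358,172) and its green rocker at (391,185).

```bash
python3 - <<'E'
from h import *
p=np.load('top0.npz')['p']
a=cv2.resize(p[110:235,300:415],None,fx=4.4,fy=4.4,interpolation=2)
b=cv2.resize(p[205:260,125:215],None,fx=2.8,fy=2.8,interpolation=2)
o=np.zeros((550,780,3),np.uint8);o[:a.shape[0],:a.shape[1]]=a;o[:b.shape[0],520:520+b.shape[1]]=b
cv2.imwrite('pics/c1.png',o)
d=np.load('top0.npz');K,R,t,D=[d[k] for k in'KRtD']
for q in[(147,230),(182,233),(358,150),(391,185),(358,170),(325,120)]:print(q,dep(*q,D,K,R,t).round(4))
E
```

```text
(147, 230) [0.4739 0.2977 0.0968]
(182, 233) [0.4677 0.2308 0.0942]
(358, 150) [ 0.6295 -0.1163  0.089 ]
(391, 185) [ 0.5585 -0.1784  0.0904]
(358, 170) [ 0.5923 -0.1193  0.0709]
(325, 120) [ 0.7172 -0.0672  0.0011]
```

View pics/c1.png

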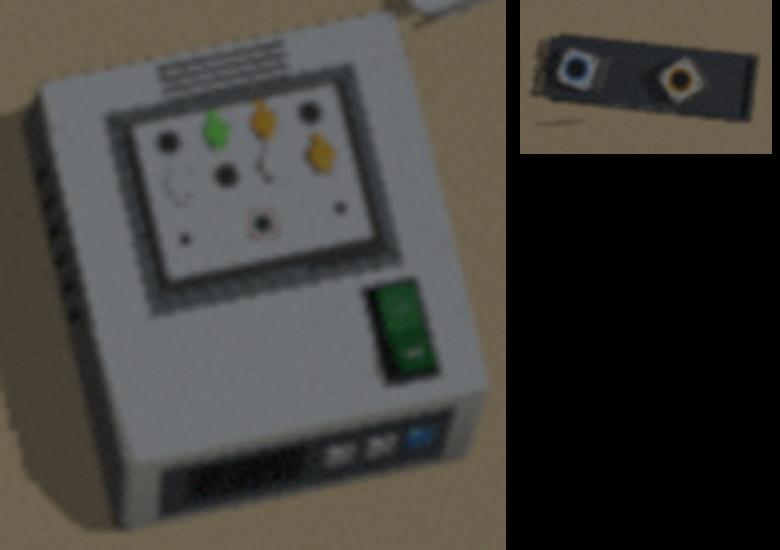

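The well with its red ring is at crop (263,223), which is full-image (359.8,160.7). The orange head is turned about 40° in the image. Next I measure these precisely.

```bash
cat > m.py <<'E'
from h import *
d=np.load('top0.npz');p,D,K,R,t=[d[k] for k in'pDKRt']
P=lambda u,v,z:ray(u,v,K,R,t,z)
hsv=cv2.cvtColor(p,cv2.COLOR_BGR2HSV); H,S,V=cv2.split(hsv)
# points from depth, for head tops
uu,vv=np.meshgrid(np.arange(512),np.arange(384))
X=(np.stack([uu,vv,np.ones_like(uu)],-1)@np.linalg.inv(K).T*D[...,None]-t)@R
for n,(x0,x1) in dict(blue=(135,160),orange=(168,198)).items():
    m=np.zeros(p.shape[:2],np.uint8);m[218:248,x0:x1]=1
    mb=(m&((V>105)|(X[...,2]>.085))).astype(np.uint8)
    for nm,mm in(('bright',(m&(V>105)&(X[...,2]>.07)).astype(np.uint8)),('high',(m&(X[...,2]>.088)).astype(np.uint8))):
        c=max(cv2.findContours(mm,0,1)[0],key=cv2.contourArea); r=cv2.minAreaRect(c)
        b=np.array([P(*q,.096)[:2] for q in cv2.boxPoints(r)]); e=b[1]-b[0]
        print(n,nm,b.mean(0).round(4),np.linalg.norm(e).round(4),np.linalg.norm(b[2]-b[1]).round(4),np.degrees(np.arctan2(e[1],e[0])).round(1))
    cm=(m&(S>110)&(V>50)).astype(np.uint8); M=cv2.moments(cm,True); print('band',M['m10']/M['m00'],M['m01']/M['m00'],P(M['m10']/M['m00'],M['m01']/M['m00'],.096)[:2].round(4),M['m00'])
# well: dark in window, red ring
w=(slice(153,169),slice(351,369)); bgr=p[w].astype(int); red=np.clip(bgr[...,2]-(bgr[...,0]+bgr[...,1])/2-6,0,None)
u,v=uu[w],vv[w]; c=(np.sum(red*u)/red.sum(),np.sum(red*v)/red.sum())
g=bgr.mean(-1); dk=np.clip(110-g,0,None)*(np.hypot(u-359.8,v-160.7)<5); c2=(np.sum(dk*u)/dk.sum(),np.sum(dk*v)/dk.sum())
print('ring',c,P(*c,.088).round(4),'hole',c2,P(*c2,.088).round(4))
gm=((H>40)&(H<85)&(S>100)).astype(np.uint8);gm[:165]=0;gm[:,:375]=0;gm[210:]=0;gm[:,410:]=0
r=cv2.minAreaRect(max(cv2.findContours(gm,0,1)[0],key=cv2.contourArea));b=np.array([P(*q,.091)[:2] for q in cv2.boxPoints(r)]);print('rocker',b.round(4),b.mean(0))
# deck edges in world
for q in[(300+40/4.4,110+88/4.4),(300+398/4.4,110+14/4.4),(300+487/4.4,110+385/4.4),(300+130/4.4,110+462/4.4)]:print('deck',P(*q,.08).round(4))
E
python3 m.py
```

```text
blue bright [0.4702 0.3103] 0.0013 0.0041 -44.6
blue high [0.4751 0.3004] 0.0235 0.0252 -17.3
band 145.0 229.4 [0.4751 0.3018] 10.0
orange bright [0.4411 0.2531] 0.0 0.0 0.0
orange high [0.4667 0.2295] 0.0248 0.0251 -63.7
band 181.19230769230768 233.57692307692307 [0.4665 0.232 ] 26.0
ring (np.float64(359.4), np.float64(160.73333333333332)) [ 0.6079 -0.1185  0.088 ] hole (np.float64(359.29475924447985), np.float64(160.51423250864593)) [ 0.6084 -0.1184  0.088 ]
rocker [[ 0.5759 -0.1645]
 [ 0.5811 -0.1833]
 [ 0.543  -0.1923]
 [ 0.5378 -0.1736]] [ 0.55946425 -0.17840161]
deck [ 0.6734 -0.021   0.08  ]
deck [ 0.7073 -0.1874  0.08  ]
deck [ 0.5345 -0.2198  0.08  ]
deck [ 0.501  -0.0575  0.08  ]
```

```bash
cat >> m.py <<'E'
print('----')
a=cv2.resize(p[215:250,162:202],None,fx=8,fy=8,interpolation=2); g=cv2.GaussianBlur(a,(0,0),4).max(-1)
for th in(85,95,105,115,125):
    cs=[c for c in cv2.findContours((g>th).astype(np.uint8),0,1)[0] if cv2.contourArea(c)>1500 and cv2.pointPolygonTest(cv2.convexHull(c),(158,146),False)>0]
    for c in cs:
        r=cv2.minAreaRect(c); b=np.array([P((q[0]-3.5)/8+162,(q[1]-3.5)/8+215,.096)[:2] for q in cv2.boxPoints(r)]);e=b[1]-b[0];print(th,b.mean(0).round(4),np.linalg.norm(e).round(4),np.linalg.norm(b[2]-b[1]).round(4),np.degrees(np.arctan2(e[1],e[0])).round(1))
E
python3 m.py | sed -n '/----/,$p'
```

```text
----
85 [0.4673 0.23  ] 0.0228 0.0226 -57.1
95 [0.4673 0.23  ] 0.0211 0.0209 -57.3
```

```bash
cat > plan.py <<'E'
import sys
from h import *
from scipy.spatial.transform import Rotation as Ro
s=manip.get_state(); q=s['ee_rot']; R0=Ro.from_quat([q[1],q[2],q[3],q[0]]); M=R0.as_matrix()
jaw=np.degrees(np.arctan2(M[1,1],M[0,1]))
print('t',round(s['clock'],2),'pos',s['position'].round(4),'jaw',jaw.round(1),'F',s['contact_force'].round(2),'w',round(s['width'],4),'tilt',M[:,0].round(3),'q6',s['qpos'].round(2)[[0,5]])
print('tool y,z in world',M[:,1].round(3),M[:,2].round(3))
if len(sys.argv)>3:
    T=np.array(sys.argv[1:4],float); print('delta cm',(M.T@(T-s['position'])*100).round(2))
    for j in map(float,sys.argv[4:]):
        y=np.array([np.cos(np.radians(j)),np.sin(np.radians(j)),0]);x=np.array([0,0,-1.])
        print('dr',j,(R0.inv()*Ro.from_matrix(np.stack([x,y,np.cross(x,y)],1))).as_rotvec().round(3))
E
python3 plan.py 0.467 0.230 0.14 33 213 123 -57
```

```text
t 0.1 pos [0.259  0.5128 0.2305] jaw 63.2 F [ 0.48 -0.18  0.34] w 0.0855 tilt [-0.001 -0.001 -1.   ] q6 [ 0.98 -0.12]
tool y,z in world [ 0.451  0.893 -0.002] [ 0.893 -0.451 -0.   ]
delta cm [  9.07 -15.85  31.32]
dr 33.0 [0.527 0.    0.002]
dr 213.0 [-2.615e+00 -2.000e-03  0.000e+00]
dr 123.0 [-1.044e+00 -1.000e-03  1.000e-03]
dr -57.0 [2.098e+00 2.000e-03 1.000e-03]
```

```bash
python3 -m creep '{"delta_pos":[[0,-2,4],[1,-4,8],[2,-6,12],[3,-8,16],[4.5,-10,20],[6,-12,24],[7.5,-14,28],[9,-15.8,31.3],[9,-15.8,31.3],[9,-15.8,31.3]],"dr":[[0.06,0,0],[0.13,0,0],[0.2,0,0],[0.27,0,0],[0.34,0,0],[0.41,0,0],[0.48,0,0],[0.527,0,0],[0.527,0,0],[0.527,0,0]]}' 0.2 40; python3 plan.py 0.467 0.230 0.055 33
```

```text
clock: 1.1
position: [0.4672, 0.2304, 0.1406]
ee_rot: [0.62, 0.338, 0.622, -0.338]
contact_force: [0.1, 0.7, 0.1]
width: 0.0509
t 1.1 pos [0.4672 0.2304 0.1406] jaw 32.9 F [0.12 0.72 0.07] w 0.0509 tilt [-0.002  0.    -1.   ] q6 [ 0.32 -0.25]
tool y,z in world [ 0.84   0.543 -0.002] [ 0.543 -0.84  -0.001]
delta cm [ 8.56 -0.03  0.03]
dr 33.0 [-0.002 -0.001  0.002]
```

```bash
python3 -m creep '{"delta_pos":[[1.5,0,0],[3,0,0],[4.5,0,0],[6,0,0],[7.2,0,0],[8,0,0],[8.5,0,0],[8.5,0,0]],"dr":[[0,0,0],[0,0,0],[0,0,0],[0,0,0],[0,0,0],[0,0,0],[0,0,0],[0,0,0]]}'; python3 -m creep '{"delta_pos":[[0,0,0],[0,0,0],[0,0,0],[0,0,0],[0,0,0],[0,0,0],[0,0,0],[0,0,0]],"dr":[[0,0,0],[0,0,0],[0,0,0],[0,0,0],[0,0,0],[0,0,0],[0,0,0],[0,0,0]]}' -1 50; python3 plan.py; python3 - <<'E'
from h import *
p,*_=img('side'); cv2.imwrite('pics/s2.png',cv2.resize(p[180:300,210:320],None,fx=5,fy=5,interpolation=2))
E
```

```text
clock: 1.9
position: [0.467, 0.2313, 0.0559]
ee_rot: [0.621, 0.337, 0.622, -0.337]
contact_force: [-0.3, 0.4, 0.3]
width: 0.051
clock: 2.7
position: [0.468, 0.2313, 0.0569]
ee_rot: [0.622, 0.338, 0.621, -0.337]
contact_force: [-0.4, 0.7, 5.4]
width: 0.0234
t 2.7 pos [0.468  0.2313 0.0569] jaw 33.0 F [-0.35  0.71  5.44] w 0.0234 tilt [ 0.001  0.    -1.   ] q6 [ 0.33 -0.25]
tool y,z in world [0.839 0.545 0.001] [ 0.545 -0.839  0.   ]
```

View pics/s2.png

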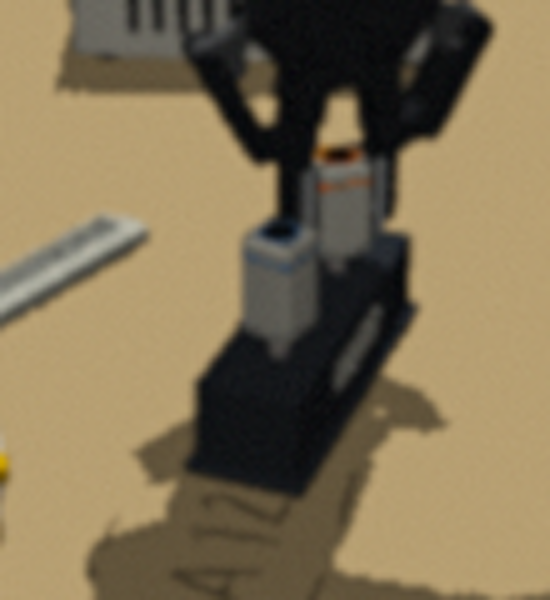

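Held at 23.4 mm opening, with the spare untouched. I lift straight out.

```bash
python3 -m creep '{"delta_pos":[[-0.5,0,0],[-1.5,0,0],[-3,0,0],[-4.5,0,0],[-6,0,0],[-7.5,0,0],[-9,0,0],[-10.5,0,0],[-11.5,0,0],[-11.5,0,0]],"dr":[[0,0,0],[0,0,0],[0,0,0],[0,0,0],[0,0,0],[0,0,0],[0,0,0],[0,0,0],[0,0,0],[0,0,0]]}'; python3 plan.py 0.608 -0.1185 0.17 102; python3 - <<'E'
from h import *
p,*_=img('side'); cv2.imwrite('pics/s3.png',cv2.resize(p[130:270,200:330],None,fx=4.2,fy=4.2,interpolation=2))
E
```

```text
clock: 3.75
position: [0.4682, 0.2313, 0.1728]
ee_rot: [0.622, 0.338, 0.621, -0.337]
contact_force: [-1.1, 0.8, -1.6]
width: 0.0235
t 3.75 pos [0.4682 0.2313 0.1728] jaw 33.0 F [-1.09  0.8  -1.64] w 0.0235 tilt [ 0.003  0.001 -1.   ] q6 [ 0.33 -0.25]
tool y,z in world [0.839 0.545 0.003] [ 0.545 -0.839  0.001]
delta cm [ 0.29 -7.33 36.95]
dr 102.0 [-1.204  0.002 -0.002]
```

View pics/s3.png

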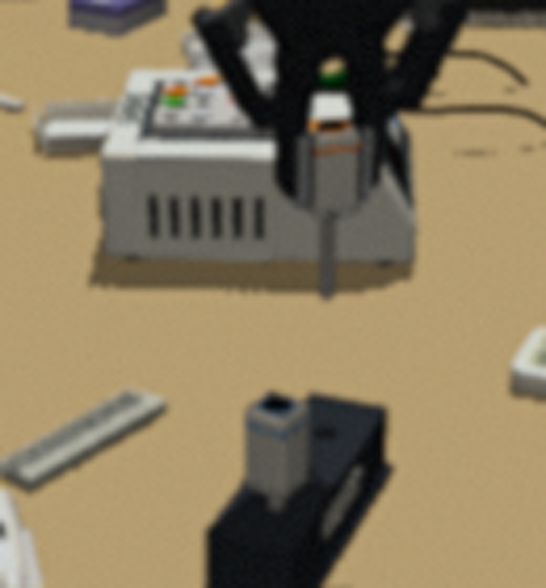

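The stem is out, hanging about upright, and the spare is undisturbed. I carry it over the well.

```bash
python3 -m creep '{"delta_pos":[[0,-0.4,2],[0,-1.2,6],[0,-2,10],[0,-2.8,14],[0,-3.6,18],[0,-4.4,22],[0,-5.2,26],[0,-6,30],[0,-6.7,34],[0.3,-7.3,36.9]],"dr":[[-0.07,0,0],[-0.19,0,0],[-0.31,0,0],[-0.43,0,0],[-0.55,0,0],[-0.67,0,0],[-0.79,0,0],[-0.92,0,0],[-1.06,0,0],[-1.2,0.002,-0.002]]}';python3 -m creep '{"delta_pos":[[0,0,0],[0,0,0],[0,0,0],[0,0,0],[0,0,0]],"dr":[[0,0,0],[0,0,0],[0,0,0],[0,0,0],[0,0,0]]}'; python3 plan.py 0.608 -0.1185 0.155 102; python3 - <<'E'
from h import *
p,D,K,R,t=img('side')
from plan import s
c=s['position']
def pr(X): x=K@(R@X+t); return x[:2]/x[2]
a,b=pr(c+[0,0,-.007]),pr(c+[0,0,-.053]); print('expected stem px',a,b)
u,v=np.round((a+b)/2).astype(int); np.savez('s4.npz',p=p)
y0,x0=v-50,u-65; q=cv2.resize(p[y0:y0+100,x0:x0+130],None,fx=6,fy=6,interpolation=2); print(x0,y0)
cv2.imwrite('pics/s4.png',q)
E
```

```text
clock: 4.8
position: [0.6077, -0.1208, 0.1672]
ee_rot: [0.702, -0.074, 0.704, 0.074]
contact_force: [0.7, 0.1, -0.5]
width: 0.023
clock: 5.3
position: [0.6069, -0.117, 0.1685]
ee_rot: [0.702, -0.073, 0.704, 0.073]
contact_force: [0.6, -0.8, -2.4]
width: 0.0232
t 5.3 pos [ 0.6069 -0.117   0.1685] jaw 101.8 F [ 0.61 -0.78 -2.44] w 0.0232 tilt [-0.002 -0.001 -1.   ] q6 [-0.3  -2.08]
tool y,z in world [-0.205  0.979 -0.   ] [ 0.979  0.205 -0.003]
delta cm [ 1.35 -0.17  0.08]
dr 102.0 [-0.003 -0.003  0.   ]
t 5.35 pos [ 0.607  -0.1172  0.1686] jaw 101.8 F [-0.44 -0.75 -0.79] w 0.0232 tilt [-0.002 -0.001 -1.   ] q6 [-0.3  -2.08]
tool y,z in world [-0.205  0.979 -0.   ] [ 0.979  0.205 -0.002]
expected stem px [256.93008225 129.12415418] [256.96432559 144.57112488]
192 87
```

View pics/s4.png

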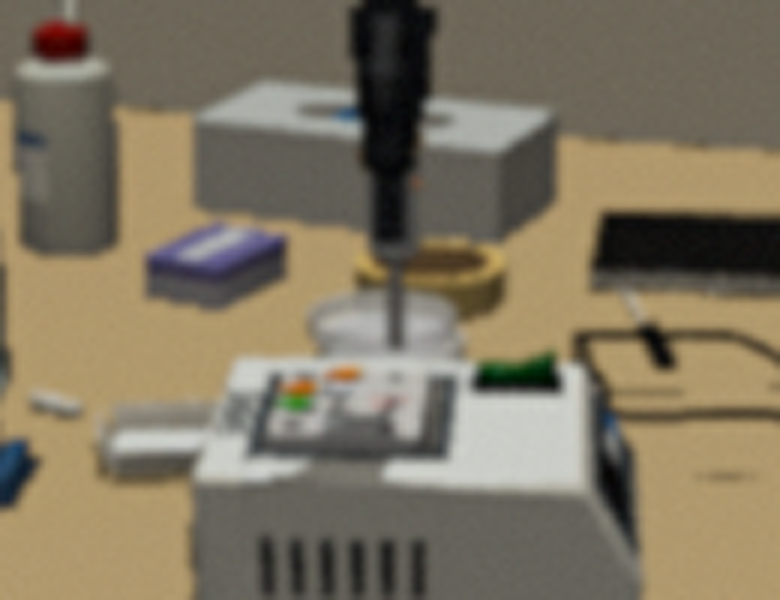

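The stem is vertical in the side view, with its tip at full-image (257.6,145). The red ring shows at crop (385,402), about (256,154). I compare the two within this same view.

```bash
python3 - <<'E'
from h import *
d=np.load('side0.npz');K,R,t=[d[k] for k in'KRt']
p0=d['p'].astype(float); p1=np.load('s4.npz')['p'].astype(float)
for p,n in((p0,'before'),(p1,'now')):
    w=(slice(148,160),slice(246,266)); b=p[w]; red=np.clip(b[...,2]-(b[...,0]+b[...,1])/2-8,0,None)
    v,u=np.mgrid[w]; 
    red*=(np.hypot((u-256),(v-154))<7)
    c=(red*u).sum()/red.sum(),(red*v).sum()/red.sum(); print(n,'ring',c,ray(*c,K,R,t,.088).round(4))
# stem centre columns: background-difference against frame before
for r in range(131,145):
    df=np.abs(p1-p0).sum(-1)[r,248:268]; df[df<40]=0; uu=np.arange(248,268); c=(df*uu).sum()/max(df.sum(),1)
    print(r,round(c,2),(df>0).sum(),end=' | ')
c=np.array([.607,-.1172,.1686]); x=K@(R@(c-[0,0,.04])+t); print('\nexp',x[:2]/x[2],'px size mm',x[2]/K[0,0]*1000,'right',R[0])
E
```

```text
before ring (np.float64(255.08398950131235), np.float64(152.6246719160105)) [ 0.6145 -0.1237  0.088 ]
now ring (np.float64(255.18848167539267), np.float64(152.8062827225131)) [ 0.6138 -0.1223  0.088 ]
131 257.51 2 | 132 257.48 4 | 133 257.52 6 | 134 257.52 6 | 135 257.31 5 | 136 257.49 6 | 137 257.52 6 | 138 257.04 7 | 139 257.49 6 | 140 257.11 9 | 141 257.49 6 | 142 257.52 8 | 143 257.49 6 | 144 257.5 6 | 
exp [256.95622491 140.23680828] px size mm 2.8692753228761267 right [-9.65713990e-01 -2.59607800e-01 -5.28248702e-04]
```

```bash
python3 - <<'E'
from h import *
p0=np.load('side0.npz')['p'];T=np.load('top0.npz')['p']
np.set_printoptions(linewidth=200)
def red(p,r): b=p[r].astype(int); return b[...,2]-(b[...,0]+b[...,1])//2
print(red(p0,(slice(146,160),slice(246,264)))); print(p0[146:160,246:264].mean(-1).astype(int)); print(red(T,(slice(154,168),slice(351,369)))); print(T[154:168,351:369].mean(-1).astype(int))
a=cv2.resize(p0[140:170,225:275],None,fx=14,fy=14,interpolation=2); cv2.imwrite('pics/s5.png',a)
E
```

```text
[[  4   3   3   3   4   4   3   1   1   2   2   1   2   1   2   4   2   4]
 [  3   8  16  23  23  18  10   3   2   1   1   0   1   2   1   2   3   1]
 [ 19  35  57  73  72  52  24   8   3   1   2   3   3   1   3   3   3   1]
 [ 43  65  89 104  97  62  27  10   4   5   4   6   3   5   5   3   4   2]
 [ 24  33  44  46  38  24  10   5   6   5   7   4   6   5   5   5   6   3]
 [  2   1   4   5   2   1   3   6   6   5   6   5   4   5   5   5   5   6]
 [  1  -1  -3  -2  -1   1   4   7  10  10   9   9   9  11   9   5   5   6]
 [  4   2   4   2   4   5   6  13  21  21  22  20  17  18  10   5   6   7]
 [  4   4   3   4   6   5   5  13  21  21  23  18  14  12   8   6   5   4]
 [  2   0   2   1   4   5   5   7  11   9   9   8   7   6   6   5   5   5]
 [ -2  -2  -4  -1   2   4   4   6   6   4   5   6   5   6   4   6   6   5]
 [ -1  -3  -2  -1   3   4   6   5   6   4   5   5   5   5   5   5   4   4]
 [  2   0   2   3   7   5   5   6   6   4   4   6   5   6   5   5   4   4]
 [  3   3   4   7   5   5   5   5   5   4   5   6   4   6   5   5   4   5]]
[[164 175 183 184 181 181 183 186 187 187 188 187
[... 2151 characters left out ...]
110 111 111 113 110 114]
 [114 111 111 112 109 102  95  73  58  62  86 102 108 111 111 111 112 111]
 [112 111 112 111 109 100  86  54  32  40  72  97 103 109 112 111 113 113]
 [111 112 112 114 110 101  86  58  38  47  70  93  99 109 111 112 112 112]
 [112 113 113 111 109 101  96  81  64  70  87  95  99 108 113 113 110 111]
 [113 112 113 113 109  96  92  97  90  95  99  99 102 111 111 113 110 114]
 [110 110 112 111 110 104  99  98 103 104 106 102 109 112 113 110 112 114]
 [111 110 112 112 113 109 110 110 112 111 110 110 111 113 111 109 113 113]
 [110 113 112 111 112 113 113 114 111 111 112 112 113 110 108 108 104 102]
 [112 110 111 112 111 113 113 112 112 112 111 103 103 101  96  85  77  72]]
```

View pics/s5.png

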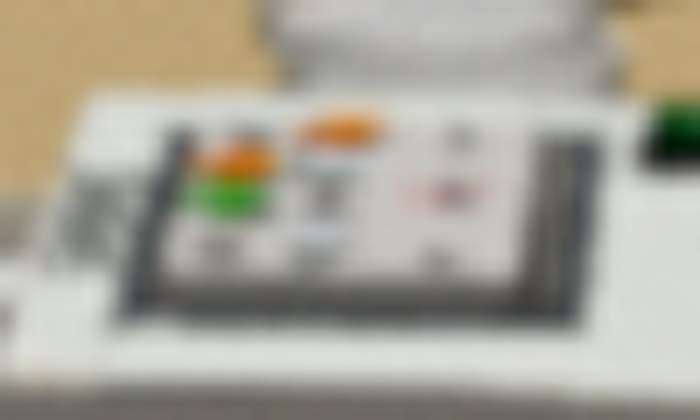

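Tighter reading: in the side view the hole is at about (256.75,153.5), so the stem needs about 1–2 mm more along +x. That agrees with the top view, which puts the well at (0.6082,-0.1184). I descend to just above the block.

```bash
python3 -m creep '{"delta_pos":[[0.3,-0.05,0.05],[0.7,-0.1,0.1],[1.1,-0.14,0.1],[1.5,-0.14,0.1],[1.9,-0.14,0.1],[1.9,-0.14,0.1],[1.9,-0.14,0.1]],"dr":[[0,0,0],[0,0,0],[0,0,0],[0,0,0],[0,0,0],[0,0,0],[0,0,0]]}' - 80; python3 plan.py 0.6085 -0.1184 0.141 102
```

```text
clock: 6.05
position: [0.6084, -0.1193, 0.1491]
ee_rot: [0.702, -0.073, 0.704, 0.072]
contact_force: [1.0, -0.1, -1.5]
width: 0.0234
t 6.05 pos [ 0.6084 -0.1193  0.1491] jaw 101.8 F [ 0.97 -0.14 -1.53] w 0.0234 tilt [-0.003 -0.001 -1.   ] q6 [-0.3  -2.08]
tool y,z in world [-0.204  0.979 -0.   ] [ 0.979  0.204 -0.003]
delta cm [0.81 0.09 0.03]
dr 102.0 [-0.004 -0.003  0.   ]
```

```bash
python3 -m creep '{"delta_pos":[[0.2,0.08,0.05],[0.4,0.08,0.05],[0.5,0.08,0.05],[0.55,0.08,0.05],[0.6,0.08,0.05],[0.65,0.08,0.05]],"dr":[[0,0,0],[0,0,0],[0,0,0],[0,0,0],[0,0,0],[0,0,0]]}'; python3 plan.py;  python3 -m creep '{"delta_pos":[[0.05,0,0],[0.1,0,0],[0.1,0,0]],"dr":[[0,0,0],[0,0,0],[0,0,0]]}'; python3 -m creep '{"delta_pos":[[0.05,0,0],[0.1,0,0],[0.1,0,0]],"dr":[[0,0,0],[0,0,0],[0,0,0]]}'
```

```text
clock: 6.65
position: [0.6088, -0.1184, 0.1428]
ee_rot: [0.703, -0.073, 0.704, 0.072]
contact_force: [0.1, -0.3, -1.0]
width: 0.0231
t 6.65 pos [ 0.6088 -0.1184  0.1428] jaw 101.8 F [ 0.09 -0.29 -0.95] w 0.0231 tilt [-0.002 -0.001 -1.   ] q6 [-0.3  -2.08]
tool y,z in world [-0.204  0.979 -0.001] [ 0.979  0.204 -0.002]
clock: 6.95
position: [0.6087, -0.1184, 0.1417]
ee_rot: [0.702, -0.073, 0.704, 0.072]
contact_force: [-0.1, -0.4, -1.4]
width: 0.0229
clock: 7.25
position: [0.6088, -0.1185, 0.1409]
ee_rot: [0.703, -0.073, 0.704, 0.072]
contact_force: [-0.9, -1.3, 0.1]
width: 0.0234
```

```bash
for i in 1 2 3; do python3 -m creep '{"delta_pos":[[0.05,0,0],[0.05,0,0]],"dr":[[0,0,0],[0,0,0]]}' | grep -E 'pos|force'; done
```

```text
position: [0.6088, -0.1185, 0.1406]
contact_force: [-0.7, 0.2, 1.8]
position: [0.6088, -0.1184, 0.1402]
contact_force: [-0.9, 0.6, 2.4]
position: [0.6088, -0.1178, 0.1391]
contact_force: [0.2, 2.6, 2.4]
```

It yields with a +y side force, so the bevel seems to be catching the hole's edge. I follow toward +y.

```bash
for i in 1 2 3; do python3 -m creep '{"delta_pos":[[0.03,0.02,0],[0.05,0.04,0]],"dr":[[0,0,0],[0,0,0]]}' | grep -E 'pos|force'; done
```

```text
position: [0.6087, -0.1177, 0.1387]
contact_force: [-1.0, 1.6, 1.9]
position: [0.6085, -0.1174, 0.1379]
contact_force: [0.6, 1.8, -0.8]
position: [0.6085, -0.1173, 0.1376]
contact_force: [0.9, 2.2, -0.3]
```

```bash
for i in 1 2 3; do python3 -m creep '{"delta_pos":[[0.1,0.01,0],[0.2,0.02,0],[0.2,0.02,0]],"dr":[[0,0,0],[0,0,0],[0,0,0]]}' | grep -E 'pos|force'; done; python3 plan.py
```

```text
position: [0.6084, -0.1172, 0.1355]
contact_force: [-0.1, 1.7, -2.4]
position: [0.6084, -0.1171, 0.1336]
contact_force: [0.9, 1.1, -0.9]
position: [0.6082, -0.1169, 0.1316]
contact_force: [0.3, 0.8, -1.2]
t 9.35 pos [ 0.6082 -0.1169  0.1316] jaw 101.8 F [ 0.3   0.76 -1.24] w 0.0229 tilt [-0.003 -0.001 -1.   ] q6 [-0.3  -2.08]
tool y,z in world [-0.204  0.979 -0.001] [ 0.979  0.204 -0.003]
```

It is in the well, 9 mm deep with no side load. Next it goes through the detent.

```bash
for i in 1 2 3 4 5 6; do python3 -m creep '{"delta_pos":[[0.1,0,0],[0.2,0,0],[0.2,0,0]],"dr":[[0,0,0],[0,0,0],[0,0,0]]}' | grep -E 'pos|force'; done
```

```text
position: [0.6082, -0.1168, 0.1296]
contact_force: [-0.1, -0.2, -1.1]
position: [0.6082, -0.1167, 0.1276]
contact_force: [0.2, -0.4, -1.2]
position: [0.6083, -0.1167, 0.1256]
contact_force: [0.5, 0.1, -1.7]
position: [0.6088, -0.1167, 0.1239]
contact_force: [1.5, 0.2, -1.1]
position: [0.609, -0.1167, 0.1219]
contact_force: [1.7, -0.0, -0.8]
position: [0.6087, -0.1167, 0.1196]
contact_force: [3.1, 0.8, -1.3]
```

```bash
for i in 1 2 3 4 5; do python3 -m creep '{"delta_pos":[[0.1,0,0],[0.2,0,0],[0.3,0,0],[0.3,0,0]],"dr":[[0,0,0],[0,0,0],[0,0,0],[0,0,0]]}' | grep -E 'pos|force'; done; python3 plan.py
```

```text
position: [0.6084, -0.1167, 0.1165]
contact_force: [3.4, -0.4, -1.1]
position: [0.6082, -0.1167, 0.1136]
contact_force: [4.0, 0.1, -1.5]
position: [0.6082, -0.1167, 0.1105]
contact_force: [4.0, 0.3, -1.3]
position: [0.6081, -0.1167, 0.1075]
contact_force: [3.2, 0.6, -2.1]
position: [0.6081, -0.1167, 0.1045]
contact_force: [4.5, 0.4, -1.9]
t 13.15 pos [ 0.6081 -0.1167  0.1045] jaw 101.8 F [ 4.46  0.45 -1.88] w 0.0233 tilt [-0.003 -0.001 -1.   ] q6 [-0.3  -2.08]
tool y,z in world [-0.204  0.979 -0.   ] [ 0.979  0.204 -0.003]
```

The vertical force shows no detent or drag, which is odd. I look before going further.

```bash
python3 - <<'E'
from h import *
p,*_=img('side'); cv2.imwrite('pics/s6.png',cv2.resize(p[95:175,215:305],None,fx=7,fy=7,interpolation=2))
E
```

```text
(no output)
```

View pics/s6.png

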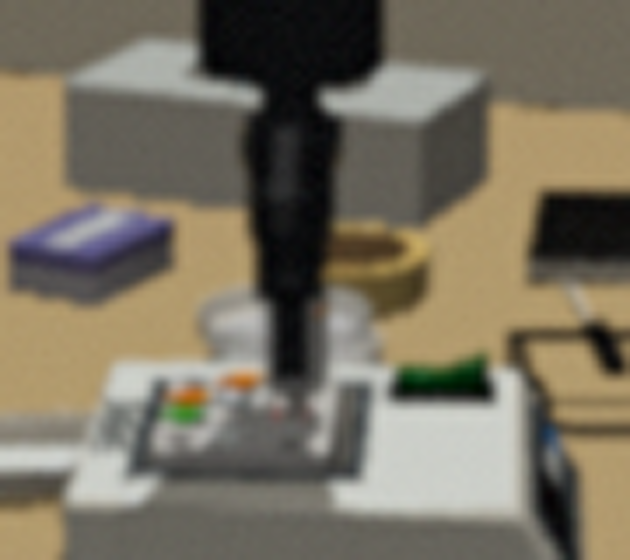

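The head is upright over the hole (crop 295,385), about 9 mm above the block, and the stem is in the well. I continue with a small +x trim to relieve the side load.

```bash
for i in 1 2; do python3 -m creep '{"delta_pos":[[0.1,0,0.02],[0.2,0,0.03],[0.2,0,0.03]],"dr":[[0,0,0],[0,0,0],[0,0,0]]}' | grep -E 'pos|force'; done;  for i in 1 2 3; do python3 -m creep '{"delta_pos":[[0.05,0,0],[0.07,0,0],[0.07,0,0]],"dr":[[0,0,0],[0,0,0],[0,0,0]]}' | grep -E 'pos|force'; done
```

```text
position: [0.6084, -0.1166, 0.1026]
contact_force: [3.1, 0.0, -1.5]
position: [0.6086, -0.1166, 0.1005]
contact_force: [3.4, 0.1, -0.8]
position: [0.6088, -0.1166, 0.1001]
contact_force: [3.0, 0.4, 0.1]
position: [0.6088, -0.1166, 0.0993]
contact_force: [3.4, 0.3, -0.5]
position: [0.6089, -0.1166, 0.099]
contact_force: [2.5, 1.4, 1.6]
```

```bash
for i in 1 2 3; do python3 -m creep '{"delta_pos":[[0.05,0,0],[0.05,0,0],[0.05,0,0]],"dr":[[0,0,0],[0,0,0],[0,0,0]]}' | grep -E 'pos|force'; done
```

```text
position: [0.6089, -0.1166, 0.0989]
contact_force: [2.0, 1.3, 5.5]
position: [0.609, -0.1166, 0.0988]
contact_force: [1.5, -0.1, 7.7]
position: [0.609, -0.1166, 0.0987]
contact_force: [0.8, 1.5, 9.0]
```

The push rises at TCP z = 0.099, exactly 42 mm below first contact, so it is home at about 10 N. I release.

```bash
python3 -m creep '{"delta_pos":[[0,0,0],[0,0,0],[0,0,0],[0,0,0],[0,0,0]],"dr":[[0,0,0],[0,0,0],[0,0,0],[0,0,0],[0,0,0]]}' 0.1; python3 -m creep '{"delta_pos":[[-0.5,0,0],[-1.5,0,0],[-3,0,0],[-5,0,0],[-7.5,0,0],[-9,0,0],[-9,0,0]],"dr":[[0,0,0],[0,0,0],[0,0,0],[0,0,0],[0,0,0],[0,0,0],[0,0,0]]}';python3 plan.py 0.5438 -0.1817 0.15 102
python3 - <<'E'
from h import *
p,D,K,R,t=img('side');q,D2,K2,R2,t2=img('top')
a=cv2.resize(p[110:170,215:295],None,fx=5,fy=5,interpolation=2);b=cv2.resize(q[130:205,330:405],None,fx=5,fy=5,interpolation=2)
o=np.zeros((380,780,3),np.uint8);o[:300,:400]=a;o[:375,405:780]=b;cv2.imwrite('pics/c7.png',o)
m=D2[130:205,330:385];uu,vv=np.meshgrid(np.arange(330,385),np.arange(130,205));X=(np.stack([uu,vv,np.ones_like(uu)],-1)@np.linalg.inv(K2).T*m[...,None]-t2)@R2
h=(X[...,2]>.11)&(X[...,2]<.16);print('head pts',h.sum(),X[h].mean(0) if h.any() else 0,np.percentile(X[h][:,2],[50,90]) if h.any() else 0)
E
```

```text
clock: 16.1
position: [0.6084, -0.1166, 0.0967]
ee_rot: [0.702, -0.073, 0.705, 0.072]
contact_force: [0.8, 0.7, 0.6]
width: 0.0468
clock: 16.8
position: [0.6109, -0.1171, 0.1909]
ee_rot: [0.705, -0.074, 0.702, 0.071]
contact_force: [-0.5, -0.1, 0.8]
width: 0.0471
t 16.8 pos [ 0.6109 -0.1171  0.1909] jaw 101.8 F [-0.55 -0.13  0.75] w 0.0471 tilt [ 0.004 -0.003 -1.   ] q6 [-0.3  -2.08]
tool y,z in world [-0.204  0.979 -0.004] [0.979 0.204 0.003]
delta cm [ 4.08 -4.95 -7.9 ]
dr 102.0 [-0.004  0.003  0.004]
head pts 149 [ 0.6023448  -0.11630038  0.13274079] [0.13773234 0.14007773]
```

View pics/c7.png

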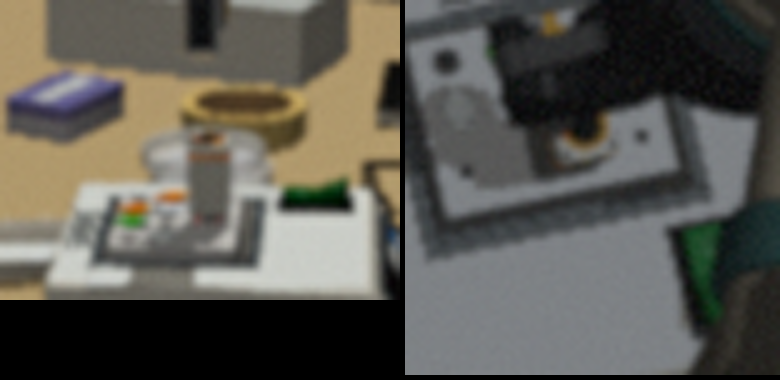

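The head stands upright and let go. Its top is at about 0.138 m, exactly as expected when home. Now I move to the rocker with the fingers shut.

```bash
python3 -m creep '{"delta_pos":[[0,-0.8,-1.2],[0,-1.8,-3],[0,-2.8,-5],[1,-3.8,-6.5],[2.5,-4.6,-7.5],[4,-4.96,-8.2],[6,-4.96,-8.2],[7,-4.96,-8.2],[7.5,-4.96,-8.2],[7.5,-4.96,-8.2]],"dr":[[0,0,0],[0,0,0],[0,0,0],[0,0,0],[0,0,0],[0,0,0],[0,0,0],[0,0,0],[0,0,0],[0,0,0]]}' -1 40; python3 -m creep '{"delta_pos":[[0,0,0],[0,0,0],[0,0,0]],"dr":[[0,0,0],[0,0,0],[0,0,0]]}'; python3 plan.py 0.5409 -0.1823 0.1 102
```

```text
clock: 17.9
position: [0.538, -0.182, 0.1118]
ee_rot: [0.702, -0.072, 0.705, 0.072]
contact_force: [0.3, 0.6, 0.4]
width: 0.0001
clock: 18.2
position: [0.5392, -0.1819, 0.1131]
ee_rot: [0.703, -0.073, 0.704, 0.072]
contact_force: [-0.5, -0.4, 0.8]
width: -0.0
t 18.2 pos [ 0.5392 -0.1819  0.1131] jaw 101.8 F [-0.5  -0.42  0.81] w -0.0 tilt [-0.001 -0.002 -1.   ] q6 [-0.45 -2.22]
tool y,z in world [-0.204  0.979 -0.001] [ 0.979  0.204 -0.001]
delta cm [ 1.31 -0.07  0.16]
dr 102.0 [-0.004 -0.001  0.001]
```

```bash
python3 -m creep '{"delta_pos":[[0.5,0,0.15],[1,-0.05,0.2],[1.5,-0.05,0.2],[1.7,-0.05,0.2],[1.7,-0.05,0.2]],"dr":[[0,0,0],[0,0,0],[0,0,0],[0,0,0],[0,0,0]]}'|grep -E 'pos|force'; for i in 1 2 3 4; do python3 -m creep '{"delta_pos":[[0.1,0,0],[0.2,0,0],[0.2,0,0]],"dr":[[0,0,0],[0,0,0],[0,0,0]]}' |grep -E 'pos|force'; done
```

```text
position: [0.5403, -0.1818, 0.0949]
contact_force: [-0.5, 0.0, -1.0]
position: [0.5405, -0.182, 0.0935]
contact_force: [0.2, -1.0, 1.0]
position: [0.5406, -0.182, 0.0913]
contact_force: [-1.2, -0.4, 1.5]
position: [0.5408, -0.182, 0.0892]
contact_force: [-0.9, 0.0, 0.8]
position: [0.5409, -0.182, 0.0888]
contact_force: [-2.6, 1.2, 10.5]
```

It stops at z = 0.0888 with 10 N, which is the on position. I add a little more, then retreat and look.

```bash
python3 -m creep '{"delta_pos":[[0.05,0,0],[0.05,0,0]],"dr":[[0,0,0],[0,0,0]]}'|grep -E 'pos|force'; python3 -m creep '{"delta_pos":[[-1,0,0],[-3,0,0],[-6,0,0],[-9,0,-2],[-11,0,-6],[-12,0,-10],[-12,0,-14],[-12,0,-18],[-12,0,-20],[-12,0,-20]],"dr":[[0,0,0],[0,0,0],[0,0,0],[0,0,0],[0,0,0],[0,0,0],[0,0,0],[0,0,0],[0,0,0],[0,0,0]]}'
python3 - <<'E'
from h import *
p,D,K,R,t=img('side');q,D2,K2,R2,t2=img('top')
a=cv2.resize(p[110:170,215:295],None,fx=5,fy=5,interpolation=2);b=cv2.resize(q[130:205,330:405],None,fx=5,fy=5,interpolation=2)
o=np.zeros((380,780,3),np.uint8);o[:300,:400]=a;o[:375,405:780]=b;cv2.imwrite('pics/c8.png',o)
def dp(D,K,R,t,s):
    v,u=np.mgrid[s]; return (np.stack([u,v,np.ones_like(u)],-1)@np.linalg.inv(K).T*D[s][...,None]-t)@R
X=dp(D2,K2,R2,t2,(slice(130,205),slice(330,405)));h=(X[...,2]>.12);print('head',h.sum(),X[h].mean(0).round(4),np.median(X[h][:,2]))
hs=cv2.cvtColor(q,cv2.COLOR_BGR2HSV)[130:205,330:405];g=(hs[...,0]>40)&(hs[...,0]<85)&(hs[...,1]>100)&(X[...,0]<.6)
G=X[g];ax=np.array([.978,.208]);s=G[:,:2]@ax;print('rocker z vs s',[(round(a*1000),G[(s-s.min()>=a)&(s-s.min()<a+.008),2].mean().round(4)) for a in np.arange(0,.04,.008)])
d=np.load('top0.npz');X0=dp(d['D'],d['K'],d['R'],d['t'],(slice(130,205),slice(330,405)))
hs=cv2.cvtColor(d['p'],cv2.COLOR_BGR2HSV)[130:205,330:405];g=(hs[...,0]>40)&(hs[...,0]<85)&(hs[...,1]>100)&(X0[...,0]<.6)
G=X0[g];s=G[:,:2]@ax;print('at start',[(round(a*1000),G[(s-s.min()>=a)&(s-s.min()<a+.008),2].mean().round(4)) for a in np.arange(0,.04,.008)])
E
```

```text
position: [0.5409, -0.182, 0.0888]
contact_force: [-4.2, 2.2, 13.1]
clock: 21.1
position: [0.3432, -0.2225, 0.2077]
ee_rot: [0.703, -0.072, 0.704, 0.071]
contact_force: [0.5, -0.0, -0.3]
width: 0.0
head 224 [ 0.5888 -0.0927  0.2243] 0.13879571412426178
rocker z vs s [(0, np.float64(0.9218)), (8, np.float64(nan)), (16, np.float64(nan)), (24, np.float64(nan)), (32, np.float64(0.0903))]
at start [(0, np.float64(0.9218)), (8, np.float64(nan)), (16, np.float64(nan)), (24, np.float64(nan)), (32, np.float64(0.0952))]<stdin>:9: RuntimeWarning: Mean of empty slice.
  ret = ret.dtype.type(ret / rcount)
<stdin>:12: RuntimeWarning: Mean of empty slice.
```

View pics/c8.png

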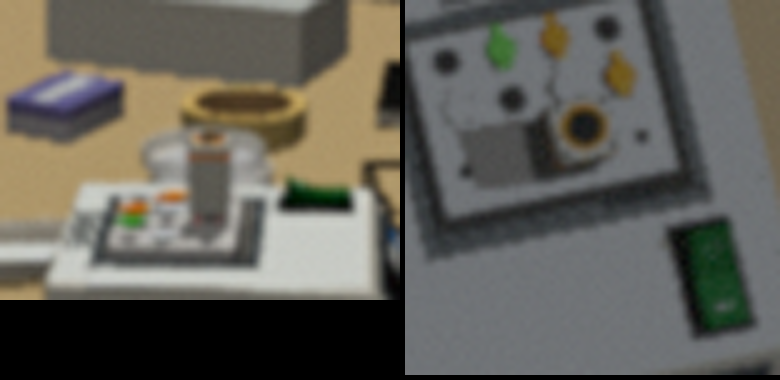

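The rocker now stands up at its rear end and its near end has gone down about 5 mm. The logger is upright in the well, with its head top at 0.1388 m, and the arm is clear. I hand in.

```bash
python3 -c "
from rig import manip; print(manip.sign_off()); print(manip.get_state()['clock'])"
```

```text
the job is handed in; nothing more can be done
None
the job is handed in; nothing more can be done
```

The orange logger is fully home in the thermometer well and let go, and the heater is switched on. The job is handed in; the robot's clock read about 21 s of the 72 s allowed.

- **Logger:** I lifted it from the stand, felt for the hole with light contact, and pressed it in. The pushing force rose about 42 mm below first contact, and the largest push I read was about 9 N. After release its head top measured 0.138–0.139 m (0.138 m expected when home), and it looked upright in both camera views.
- **Rocker:** I pressed its near end to the stop at z = 0.0888 m with about 13 N. In the images its rear end now stands up. Depth readings show the high rocker point about 5 mm lower (0.0952 to 0.0903 m).
- **Arm and spare:** The arm was withdrawn clear of everything before hand-in. The spare was still in its hole when last seen, after the lift, and I did not check it again at the end.

**What disagreed or fell short:**
- The wrist force showed no clear detent or drag on the way down, only a 3–4 N side load. I judged "home" from the depth, the stop at the bottom and the head height.
- The two cameras differed by about 2 mm on the well position, and the touch search settled that.
- In the last depth check the mean head position and some rocker readings were spoiled by missing depth pixels, so I used only the median height and the valid rocker values.

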